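Index the shoe jack one hole towards the lamp

TASK

Turn the shoe on the orange swivel jack by exactly one hole, so that its toe comes round towards the bench lamp: hook a fingertip under the red pull ring, lift the spring pin out of the index plate, swing the arm round by the ring, and let the pin spring fully home in the next hole. Only hook the ring, do not pinch it; keep off the shoe, whose sole is freshly cemented, and leave everything else on the bench where it stands.

Things in the scene. Friction and masses are not known exactly. Their poses are not given: they have to be found in the camera images.
- jack: orange cast swivel jack, bolted down; origin on the vertical pivot axis at bench height, z up, x from the ring side to the toe side when the arm is in the middle hole. Flat steel index plate: a sector on the ring's side, radius 133 to 170 mm, top at z = 46 mm, five 12 mm holes at 150 mm from the pivot, 30 degrees apart; the arm starts in the middle one
- jack_arm (a joint): turn of the jack's arm (with shoe and pin) about the pivot, rad: 0 in the middle hole, + counter-clockwise seen from above (toe to the jack's +y, ring to -y); holes at 0, +-0.524, +-1.047, with 0.006 of play. A little stiff: 1.5 N at the ring swings it, it stays where left. The arm is a beam 36 mm wide, top at z = 68 mm, from the ring through the pivot to under the toe
- pin (a joint): lift of the spring index pin, m: 0 fully home, 10 mm deep in its hole; clear of the plate above 0.010, stops at 0.024. The spring pulls it down with 5 N at home, 10 N at the top. The pin is 10 mm thick, round-nosed, and slides only up and down in the arm; let go beside a hole it rests on the plate and drops in when swung over the hole
- ring_bar (a point): middle of the underside of the crossbar at the top of the red pull ring, z = 146 mm with the pin home. Axes turn with the arm: x from the ring to the pivot (150 mm away), y along the crossbar, z up. The ring, of 6.4 mm round bar, is D-shaped, flat side up: opening 46 mm wide, 40 mm high, facing along x, so a fingertip tilted about 45 degrees enters it from outside, moving along +x
- pin_base (a point): top of the pin's round housing on the arm, under the ring, 19 mm wide at the top and 25 mm below, at z = 96 mm; moves with the arm only. The ring is rigid with the pin and rises with it. Behind the ring, towards the pivot, the space above the arm is free for 75 mm, up to the shoe's heel
- shoe: brown shoe, sole up on its last on the jack arm, freshly cemented, not to be touched; 240 mm long, 86 mm wide, from 114 to 209 mm above the bench; origin on the pivot axis at bench height, x towards the toe; the heel ends 70 mm from the pivot on the ring's side, the toe 173 mm on the other, 184 mm above the bench
- lamp: bench lamp, fixed: dark round base 116 mm wide, upright post, round green shade 108 mm wide on top, 300 mm tall; origin under the base's centre. It stands on the toe's side, about 260 mm from the pivot and 38 degrees off the toe's first direction, to one side or the other (its y in the jack's frame is positive or negative)
- cement_tin: yellow tin of cement, 92 mm wide, with a black lid and a short stick, 172 mm tall in all, loose; origin under its centre; stands at the jack's other side from the lamp; leave it alone
- hammer: shoemaker's hammer, 260 mm long, wooden handle, steel head, lying loose; origin under its middle; leave it alone
- tack_tin: flat round aluminium tin, 74 mm wide, 30 mm tall, loose; origin under its centre; leave it alone
- heel_block: black rubber heel piece, 56 x 56 mm, 22 mm thick, lying loose in front of the jack; origin under it; leave it alone
- awl: awl with a wooden handle, 170 mm long, lying loose; origin under its middle; leave it alone
- thread_spool: blue thread spool, 48 mm wide, 57 mm tall, standing loose; origin under its centre; leave it alone
- drink_can: drink can, 54 mm wide, 125 mm tall, standing loose; origin under its centre; leave it alone

How it is judged:
By the outcome, as a careful person would: the job done as asked, in the order asked, and still so for the second after the job is handed in, with the robot touching nothing.
It also fails if it takes over 48 s, if anything falls off the work surface, if the arm or the gripper's body presses on something with over 40 N, if the wrist force passes 120 N, or if a joint passes its speed limit or range.

ROBOT

A 7-joint arm with a two-finger parallel gripper is mounted at the origin on the work surface. World frame = base frame: x ahead of the robot, y to its left, z up, the work surface at z = 0. Lengths are in m, angles in rad, forces in N, time in s.
With the tool pointing down it reaches from about 0.4 to 0.9 m from the base axis. Payload 5.5 kg.
Tool frame: the origin (TCP) lies midway between the tips of the shut fingers; the grasp point (between the pads) lies 19 mm behind it (manip.grip_depth is the distance from the TCP to the grasp point, in m); z points along the fingers, y is the line along which they close (so a half turn about z gives the same grasp; the last joint's range is limited). The gripper opens to 92 mm and grips with 3 to 60 N. Pads are 19 mm wide; open, the fingers measure 130 mm over their backs; the gripper's body (75 mm by 190 mm) begins 47 mm behind the grasp point.
Start: joints at [1.58, 0.501, -0.427, 1.55, 0.221, 1.138, -0.21], TCP at [0.163, -0.629, 0.227] pointing down, gripper open.
Joint ranges: [-2.88, 2.88], [-0.31, 2.03], [-1.54, 1.56], [0.2, 2.42], [-1.41, 4.55], [0.19, 2.02], [-2.57, 2.57]. Speed limits (rad/s): [2.57, 2.57, 3.14, 3.14, 3.14, 3.14, 3.14].

INTERFACE

Orientations are given as a unit quaternion [x, y, z, w].
In Python, from bench import manip, effector, viewer gives the robot as it stands. Calls block until the motion is done:
- manip.move_pose(position, orientation): joint-space move of the TCP to a pose.
- manip.servo_line(position, ori=None, vel=0.15): straight line of the TCP; ori=None keeps the orientation; vel is the mean speed in m/s.
- manip.movej(angles): joint-space move.
- effector.open_jaws() and effector.close(f_grip=None): open the fingers fully, or close them until they stop; f_grip is the grip in N (None keeps the last).
- manip.sleep(seconds).
- manip.solve_ik(position, orientation): joint angles nearest the present ones, or None.
- viewer.get_image(name): name is "scene" or "top"; returns the picture (420x560x3 uint8, red, green, blue); there is no depth.
- viewer.get_calibration(name): a dict with "vfov" (degrees; the focal length in pixels is half the picture's height over the tangent of half this angle, whatever the lens; pixels are square), "cx", "cy" (the principal point, pixels), "eye" and "attitude" of the camera in the world. Camera axes: x right, y down, z forward; pixel columns grow to the right and rows downward; lengths in m; the calibration is good to about 2 mm. A picture is of the moment at which its call begins. get_calibration takes no time and is no camera call.
A pose or a line that the arm cannot do raises manip.PlanningError and nothing moves.
- manip.hand_in(): hands the job in; it is judged then, once.
Readings, each from a call of its own:
- manip.current_clock(): time.
- manip.current_q(): joint angles.
- manip.current_joint_velocities(): joint speeds.
- manip.current_tau(): joint torques, N m.
- manip.current_tool_pos(): TCP position.
- manip.current_tcp_rot(): TCP orientation.
- manip.current_force(): force on the tool from outside, world axes, zero at the start.
- manip.current_wrist_torque(): the same for the moment, N m.
- manip.current_finger_gap(): finger opening in m.
- manip.current_gripper_force(): force on a finger pad.
Only numpy, scipy, OpenCV 4.12 (cv2) and the standard library are available. Lean on these libraries where they do the work, as an engineer would, in place of code of your own. Each camera call takes 0.05 s, during which the arm holds its last target. There are 200 camera calls.

## Working session

There is one attempt and no reset: what is moved stays moved. The work goes in short steps, each a Python script; the robot and the scene stay as the last script left them, time stands still between calls to the robot, and variables do not carry over. Pictures are saved under pics/ and viewed, at most 10 in all, crops included, and the job is handed in when it is done.

```bash
mkdir -p pics; ls; python3 - <<'E'
from bench import manip, effector, viewer
import cv2
for n in ("scene","top"):
    im=viewer.get_image(n); cv2.imwrite(f"pics/{n}0.png",im[:,:,::-1]); print(n,viewer.get_calibration(n))
print(manip.current_clock(),manip.current_tcp_rot(),manip.current_finger_gap())
E
```

```text
pics
scene {'vfov': 53.23474684087129, 'cx': 276.38658288418577, 'cy': 208.83550926356796, 'eye': array([1.18165065, 0.15797946, 1.17603089]), 'attitude': array([ 0.59294107,  0.75878667, -0.20878165, -0.17051071])}
top {'vfov': 56.9875483402218, 'cx': 275.2687244923435, 'cy': 214.11971326103404, 'eye': array([ 0.41950269, -0.00206846,  1.02323683]), 'attitude': array([ 0.7137051 , -0.6945693 ,  0.06083999, -0.06705977])}
0.1 [ 9.91958335e-01  1.26561849e-01 -8.93038499e-05 -8.66738724e-04] 0.0916430787397362
```

View pics/scene0.png

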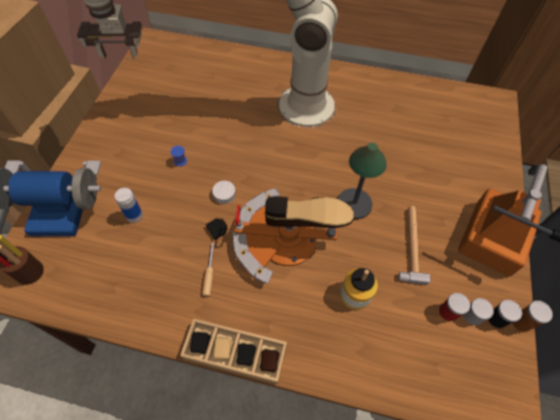

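View pics/top0.png

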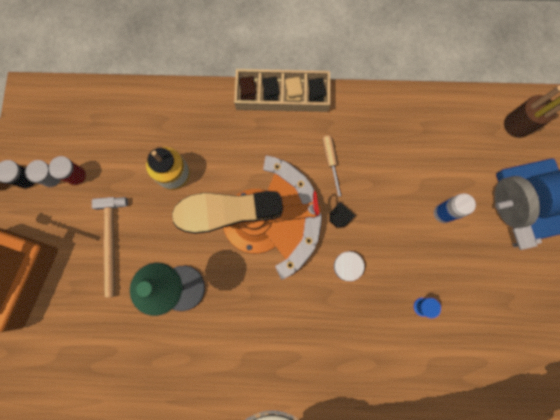

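Scene view: red ring near (239,215), shoe toe to the right, lamp base (355,203). Top view: ring near (316,204), holes along the plate, lamp base about (183,288), tin (163,165). I'll enlarge both around the jack.

```bash
cat > h.py <<'E'
import numpy as np
from bench import manip, effector, viewer
from scipy.spatial.transform import Rotation as R
def cam(n):
    c=viewer.get_calibration(n); return c,R.from_quat(c["attitude"]).as_matrix(),210/np.tan(np.radians(c["vfov"]/2))
def proj(n,p):
    c,A,f=cam(n); q=(np.atleast_2d(p)-c["eye"])@A; return np.c_[f*q[:,0]/q[:,2]+c["cx"],f*q[:,1]/q[:,2]+c["cy"]]
def atz(n,uv,z):
    c,A,f=cam(n); d=A@np.array([(uv[0]-c["cx"])/f,(uv[1]-c["cy"])/f,1]); return c["eye"]+d*(z-c["eye"][2])/d[2]
E
python3 - <<'E'
import cv2
from h import *
a=cv2.imread("pics/top0.png"); b=cv2.imread("pics/scene0.png")
cv2.imwrite("pics/topc.png",cv2.resize(a[140:290,150:350],None,fx=4,fy=4,interpolation=cv2.INTER_CUBIC))
cv2.imwrite("pics/scec.png",cv2.resize(b[160:300,200:380],None,fx=4,fy=4,interpolation=cv2.INTER_CUBIC))
print(proj("top",[[0,0,0],manip.current_tool_pos()]),proj("scene",[[0,0,0],manip.current_tool_pos()]))
E
```

```text
[[272.25679579 462.14826513]
 [605.53477698 432.29815902]] [[306.23689278 104.98696408]
 [119.40573079  56.41980557]]
```

View pics/topc.png

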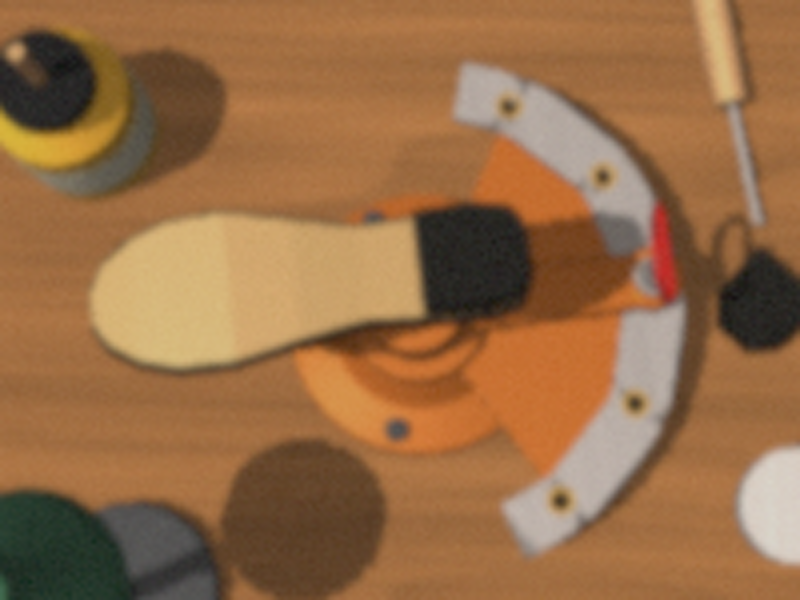

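View pics/scec.png

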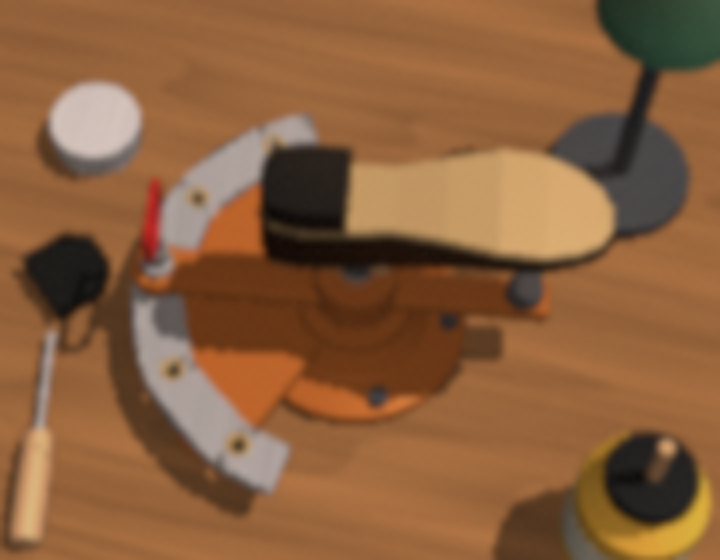

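```bash
python3 - <<'E'
from h import *
from scipy.optimize import least_squares
T=np.array([(509,106),(602,176),(635,403),(561,500)])/4+[150,140]-.375
S=np.array([(238,444),(173,370),(198,198),(273,143)])/4+[200,160]-.375
t=np.array([2,1,-1,-2])*np.pi/6
def holes(p,t,z=.046): a=p[2]+t; return np.c_[p[0]-p[3]*np.cos(a),p[1]-p[3]*np.sin(a),0*a+z]
def res(p,r=True):
    P=holes(p,t); return np.r_[(proj("top",P)-T).ravel(),(proj("scene",P)-S).ravel()]
for sl in (slice(0,8),slice(8,16),slice(0,16)):
    s=least_squares(lambda p:res(p)[sl],[.5,0,1.5,.15]); print(s.x,s.fun.round(2))
p=s.x
for n,uv in (("top",T),("scene",S)): print([atz(n,u,.046).round(4).tolist() for u in uv])
pr=p.copy();pr[3]=.15
for k in (0,np.pi/6):
    B=holes(pr,np.array([k]),.146); print("bar",B,proj("top",B),proj("scene",B))
print("red top",atz("top",(150+664/4,140+253/4),.150),"scene",atz("scene",(200+154/4,160+185/4),.150))
print("lamp",atz("top",(183,288),.02),"heelblk",atz("top",(340,215),.022),"awl tip", atz("top",(150+757/4,140+222/4),.01))
print(manip.current_force())
E
```

```text
[0.58707626 0.0627008  1.72468557 0.14951428] [-0.1   0.05  0.15 -0.   -0.   -0.05 -0.04  0.01]
[0.58772627 0.06260887 1.72533299 0.15022645] [ 0.15  0.11 -0.05 -0.16 -0.2  -0.25  0.1   0.31]
[0.58737354 0.06267452 1.72471694 0.14982988] [-0.05 -0.17  0.25 -0.19  0.13 -0.12  0.05 -0.01  0.25 -0.12  0.12 -0.33
 -0.04 -0.3   0.22  0.31]
[[0.7266, 0.0084, 0.046], [0.6808, -0.0534, 0.046], [0.5329, -0.0767, 0.046], [0.4706, -0.0311, 0.046]]
[[0.7276, 0.0079, 0.046], [0.6824, -0.0541, 0.046], [0.5343, -0.0766, 0.046], [0.4697, -0.0322, 0.046]]
bar [[ 0.61037058 -0.08555212  0.146     ]] [[315.96517592 202.30046632]] [[237.32700193 212.40259299]]
bar [[ 0.68140288 -0.054195    0.146     ]] [[302.88141891 172.4098717 ]] [[240.87562611 236.20368558]]
red top [ 0.60726437 -0.08527135  0.15      ] scene [ 0.59203352 -0.0872175   0.15      ]
lamp [0.40529836 0.23935073 0.02      ] heelblk [ 0.60490014 -0.16073526  0.022     ] awl tip [ 0.66026872 -0.16075317  0.01      ]
[-0.73003112  0.35463372  0.21644156]
```

```bash
cat >> h.py <<'E'
PX,PY,YAW=0.5873,0.0627,1.7247
def pose(th,lat,dx,z,flip=1):
    """fingertip centre of the hooking finger at (dx,lat) in the ring frame at arm angle th, height z"""
    e=np.array([np.cos(YAW+th),np.sin(YAW+th),0]); y=np.cross([0,0,1],e)
    zt=(e-[0,0,1])/2**.5; yt=y*flip
    F=np.array([PX,PY,0])+(dx-.15)*e+lat*y+[0,0,z]
    return F+.0553*y, R.from_matrix(np.c_[np.cross(yt,zt),yt,zt]).as_quat()
ZC=.1492
ZE=ZC-.0212-.005   # entry height of the fingertip centre
E
python3 - <<'E'
from h import *
print(manip.current_q().round(2), atz("top",(460,207),.12))
for f in (1,-1):
    for a in [(0,-.006,-.09,.22),(0,-.006,-.06,ZE),(0,-.006,.0033,ZE),(.3,-.006,.0033,ZE+.02),(.6,-.012,.0033,ZE+.02),(.52,0,-.08,ZE)]:
        p,q=pose(*a,f); s=manip.solve_ik(p,q); print(f,a,p.round(3),None if s is None else np.round(s,2))
E
```

```text
[ 1.58  0.5  -0.43  1.55  0.22  1.14 -0.21] [ 0.61363678 -0.42977483  0.12      ]
1 (0, -0.006, -0.09, 0.22) [ 0.575 -0.182  0.22 ] [ 0.74  0.77 -0.27  1.34 -0.41  1.57 -2.38]
1 (0, -0.006, -0.06, 0.123) [ 0.571 -0.152  0.123] [ 0.74  0.86 -0.29  1.43 -0.39  1.4  -2.33]
1 (0, -0.006, 0.0033, 0.123) [ 0.561 -0.09   0.123] [ 0.71  0.8  -0.34  1.56 -0.42  1.3  -2.36]
1 (0.3, -0.006, 0.0033, 0.143) [ 0.607 -0.091  0.143] [ 0.59  0.93 -0.36  1.25 -0.27  1.56 -2.33]
1 (0.6, -0.012, 0.0033, 0.143) [ 0.656 -0.074  0.143] [ 0.44  1.09 -0.4   0.92 -0.11  1.81 -2.25]
1 (0.52, 0, -0.08, 0.123) [ 0.688 -0.152  0.123] [ 0.47  1.22 -0.34  0.68 -0.14  1.91 -2.23]
-1 (0, -0.006, -0.09, 0.22) [ 0.575 -0.182  0.22 ] [ 1.1   0.96 -0.94  1.32  0.03  1.52  0.42]
-1 (0, -0.006, -0.06, 0.123) [ 0.571 -0.152  0.123] [ 1.08  1.05 -0.92  1.42  0.08  1.36  0.44]
-1 (0, -0.006, 0.0033, 0.123) [ 0.561 -0.09   0.123] [ 1.09  1.04 -0.99  1.54  0.1   1.25  0.36]
-1 (0.3, -0.006, 0.0033, 0.143) [ 0.607 -0.091  0.143] [ 0.87  1.12 -0.98  1.23  0.19  1.57  0.48]
-1 (0.6, -0.012, 0.0033, 0.143) [ 0.656 -0.074  0.143] [ 0.64  1.24 -0.97  0.9   0.31  1.85  0.64]
-1 (0.52, 0, -0.08, 0.123) [ 0.688 -0.152  0.123] [ 0.62  1.32 -0.9   0.67  0.31  1.94  0.72]
```

```bash
python3 - <<'E'
from h import *
import cv2
p0=manip.current_tool_pos()
manip.servo_line([p0[0],p0[1],.36],vel=.2)
p,q=pose(0,-.006,-.12,.24,-1); manip.move_pose(p,q)
p,q=pose(0,-.006,-.03,ZE,-1); manip.servo_line(p,q,vel=.12)
print(manip.current_clock(),manip.current_tool_pos()-p,manip.current_force())
out=[]
for n,(r0,c0) in (("scene",(140,170)),("top",(120,250))):
    im=viewer.get_image(n)[:,:,::-1]; out.append(cv2.resize(np.ascontiguousarray(im[r0:r0+130,c0:c0+130]),(400,400)[:2],interpolation=cv2.INTER_CUBIC))
cv2.imwrite("pics/pre.png",np.hstack(out))
F=p-.0553*np.array([-np.sin(YAW),np.cos(YAW),0])
s=400/130
print("tip scene",(proj("scene",F)-[170,140])*s,"top",(proj("top",F)-[250,120])*s+[400,0])
E
```

```text
4.4333 [ 0.00058213 -0.00068679  0.00050565] [0.27418886 0.62552259 0.1067067 ]
tip scene [[176.41600022 238.08936012]] top [[637.3445201  247.22859395]]
```

View pics/pre.png

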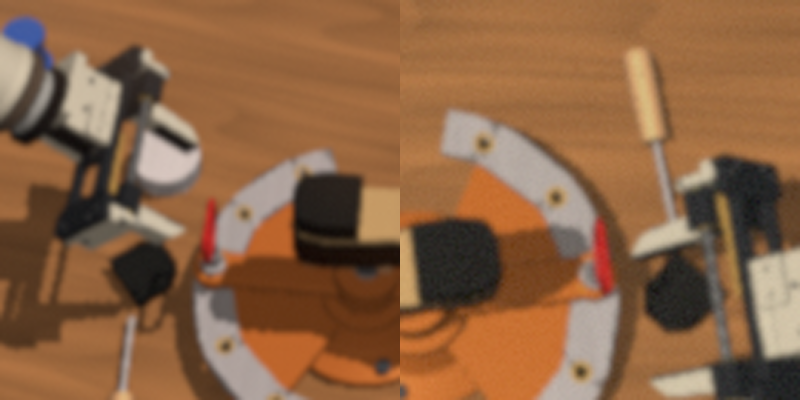

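The tip sits at about (637,250) in the top crop and (180,232) in the scene crop. The ring centre is at (603,255) and (207,237), so the tip lines up with the opening. Next: enter, then lift.

```bash
python3 - <<'E'
from h import *
import cv2
f0=manip.current_force()
for dx in (-.015,-.005,.0033):
    p,q=pose(0,-.006,dx,ZE,-1); manip.servo_line(p,vel=.06); d=manip.current_force()-f0; print(dx,d.round(2))
    if np.linalg.norm(d)>6: raise SystemExit
for dz in (.004,.008,.012,.016,.020):
    p,q=pose(0,-.006,.0033,ZE+dz,-1); manip.servo_line(p,vel=.05); d=manip.current_force()-f0; print(dz,d.round(2))
    if np.linalg.norm(d)>30: raise SystemExit
print(manip.current_clock(),manip.current_tool_pos()-p,f0)
out=[]
for n,(r0,c0) in (("scene",(140,170)),("top",(120,250))):
    im=viewer.get_image(n)[:,:,::-1]; out.append(cv2.resize(np.ascontiguousarray(im[r0:r0+130,c0:c0+130]),(400,400)[:2],interpolation=cv2.INTER_CUBIC))
cv2.imwrite("pics/lift.png",np.hstack(out))
E
```

```text
-0.015 [ 0.03 -0.39  0.86]
-0.005 [ 0.24 -0.03  1.06]
0.0033 [-0.26  0.79  0.23]
0.004 [ 0.87 -0.51 -0.58]
0.008 [ 0.63 -2.75 -5.1 ]
0.012 [ 1.27 -3.92 -6.64]
0.016 [ 1.13 -4.99 -7.68]
0.02 [ 1.56 -5.17 -9.38]
6.7917 [ 1.25047760e-04 -6.92357873e-04 -3.21112149e-05] [-0.49539012 -0.09829818 -0.45773453]
```

View pics/lift.png

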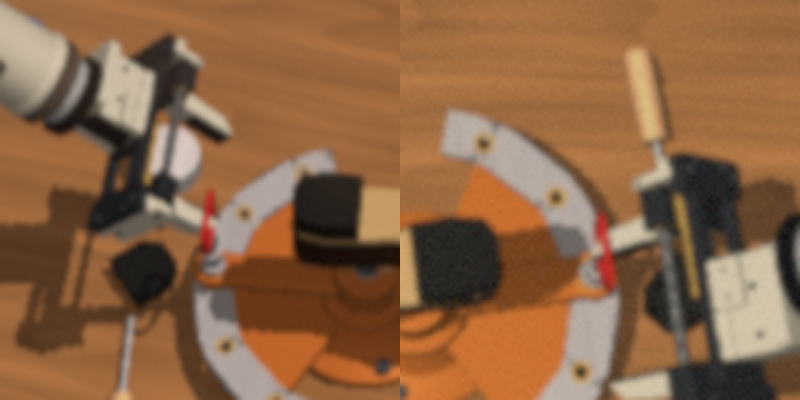

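The ring is hooked and the pin is lifted about 14 mm, with a downward force of 9.4 N that fits the spring. I'll lift a little more and swing to about 0.33 rad.

```bash
python3 - <<'E'
from h import *
import cv2
f0=np.array([-.5,-.1,-.46]); Z=ZE+.0225
def show(t): 
    a=YAW+t; y=np.array([-np.sin(a),np.cos(a),0]); e=np.array([np.cos(a),np.sin(a),0]); d=manip.current_force()-f0
    print(round(t,3),"rad %.1f tan(-y) %.1f z %.1f"%(d@e,-(d@y),d[2])); return np.linalg.norm(d)
p,q=pose(0,-.006,.0033,Z,-1); manip.servo_line(p,vel=.05); show(0)
for t in np.linspace(0,.37,8)[1:]:
    p,q=pose(t,-.006,.0033,Z,-1); manip.servo_line(p,q,vel=.06)
    if show(t)>30: raise SystemExit
print(manip.current_clock())
out=[]
for n,(r0,c0) in (("scene",(140,170)),("top",(100,250))):
    im=viewer.get_image(n)[:,:,::-1]; out.append(cv2.resize(np.ascontiguousarray(im[r0:r0+130,c0:c0+130]),(400,400)[:2],interpolation=cv2.INTER_CUBIC))
cv2.imwrite("pics/swing.png",np.hstack(out))
s=400/130
for t in (.25,.3,.35,.4):
    a=YAW+t; b=np.array([PX-.15*np.cos(a),PY-.15*np.sin(a),.163]); print(t,((proj("scene",b)-[170,140])*s).round(),((proj("top",b)-[250,100])*s+[400,0]).round())
E
```

```text
0 rad -5.5 tan(-y) 0.9 z -7.8
0.053 rad -5.0 tan(-y) 2.1 z -9.5
0.106 rad -5.5 tan(-y) 0.9 z -9.1
0.159 rad -5.8 tan(-y) 3.0 z -8.8
0.211 rad -6.5 tan(-y) 1.8 z -9.0
0.264 rad -8.7 tan(-y) 2.4 z -8.2
0.317 rad -9.6 tan(-y) 2.4 z -8.4
0.37 rad -9.4 tan(-y) 1.3 z -7.9
9.125
0.25 [[205. 249.]] [[592. 262.]]
0.3 [[207. 256.]] [[588. 254.]]
0.35 [[208. 263.]] [[583. 245.]]
0.4 [[210. 270.]] [[578. 236.]]
```

View pics/swing.png

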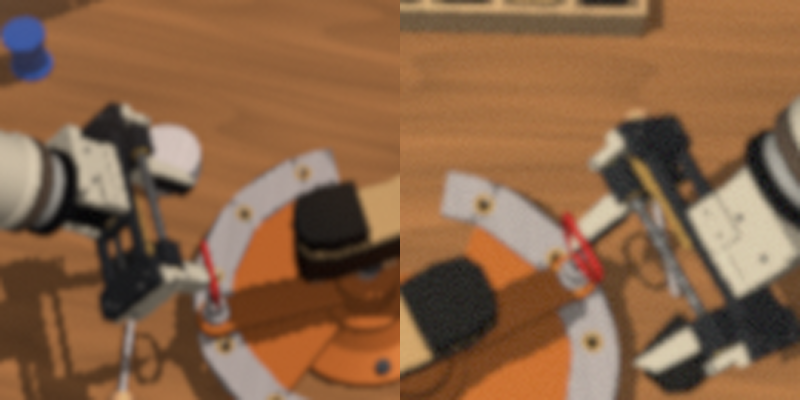

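Top crop: crossbar from (567,217) to (600,275), middle about (583,246), so the arm is at about 0.345 rad and the target hole is ahead at (555,257). I'll lower the pin onto the plate and sweep until it drops.

```bash
python3 - <<'E'
from h import *
import cv2
f0=np.array([-.5,-.1,-.46]); Z=ZE+.005
def ft(t): 
    a=YAW+t; y=np.array([-np.sin(a),np.cos(a),0]); e=np.array([np.cos(a),np.sin(a),0])
    d=np.mean([manip.current_force() for _ in range(4)],0)-f0; return d@e,-(d@y),d[2]
for z in np.linspace(ZE+.0225,Z,5)[1:]:
    p,q=pose(.37,-.006,.0033,z,-1); manip.servo_line(p,vel=.05)
    print(round(z-ZE,4),np.round(ft(.37),1))
t=.37; hit=0
while t<.70:
    t+=.012 if t<.45 else .007
    p,q=pose(t,-.006,.0033,Z,-1); manip.servo_line(p,q,vel=.04); f=ft(t); print(round(t,3),np.round(f,1))
    if abs(f[1])>7: break
    if np.linalg.norm(f)>20: break
print(manip.current_clock())
out=[]
for n,(r0,c0) in (("scene",(140,170)),("top",(100,250))):
    im=viewer.get_image(n)[:,:,::-1]; out.append(cv2.resize(np.ascontiguousarray(im[r0:r0+130,c0:c0+130]),(400,400)[:2],interpolation=cv2.INTER_CUBIC))
cv2.imwrite("pics/drop.png",np.hstack(out))
s=400/130
for t in (.4,.46,.524):
  for z in (.150,.16):
    a=YAW+t; b=np.array([PX-.15*np.cos(a),PY-.15*np.sin(a),z]); print(t,z,((proj("scene",b)-[170,140])*s).round(),((proj("top",b)-[250,100])*s+[400,0]).round())
E
```

```text
0.0181 [-10.4   2.   -6.6]
0.0137 [-6.7  0.3 -5.2]
0.0094 [-2.1  1.4 -0.2]
0.005 [-0.2  1.1 -0.2]
0.382 [-0.1  1.4  0.6]
0.394 [0.  0.7 0.5]
0.406 [-0.2  0.4  0.7]
0.418 [-0.1  0.7  0.4]
0.43 [-0.8 -2.3  1.2]
0.442 [-1.1 -3.7  1.7]
0.454 [-0.6 -2.7  0.7]
0.461 [-2.7 -4.4  1.3]
0.468 [-2.1 -3.5  1. ]
0.475 [-2.4 -3.1  0.9]
0.482 [-2.5 -2.9  0.3]
0.489 [-1.6 -2.4  1.2]
0.496 [-3.7 -1.7 -0.1]
0.503 [-3.3 -2.9  0. ]
0.51 [-2.8 -2.6 -0.5]
0.517 [-2.6 -2.6  0.2]
0.524 [-2.9 -4.   0.7]
0.531 [-2.5 -3.6 -0.3]
0.538 [-1.5 -2.2 -0.5]
0.545 [-0.1  0.1  1.1]
0.552 [-2.5  2.8 -3.7]
0.559 [-2.6  1.2 -5.4]
0.566 [-3.4  0.2 -4.6]
0.573 [-5.5 -1.7 -5.1]
0.58 [-5.6 -4.3 -5.2]
0.587 [-4.8 -5.1 -4.2]
0.594 [-5.9 -4.9 -3.6]
0.601 [-6.  -6.2 -4. ]
0.608 [-6.2 -7.4 -4. ]
17.475
0.4 0.15 [[211. 277.]] [[577. 241.]]
0.4 0.16 [[210. 272.]] [[578. 237.]]
0.46 0.15 [[214. 285.]] [[570. 231.]]
0.46 0.16 [[213. 280.]] [[571. 228.]]
0.524 0.15 [[218. 294.]] [[563. 221.]]
0.524 0.16 [[217. 289.]] [[564. 218.]]
```

View pics/drop.png

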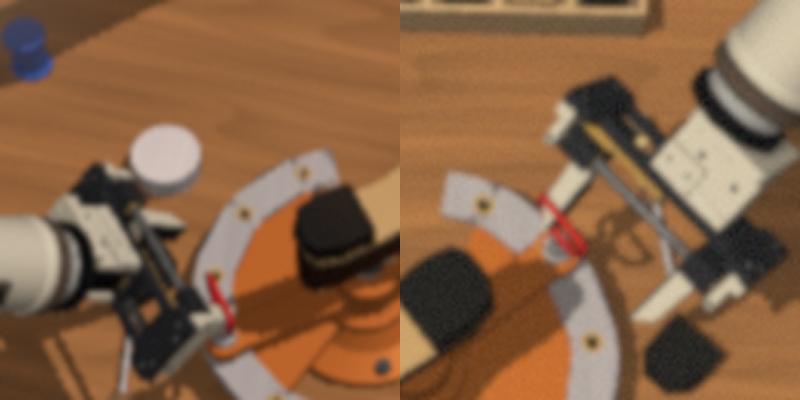

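The pin dropped at about 0.55, where the ring settled on the finger, and the arm is now stopped in the hole. I'll lower the finger to free the ring, centre it and check.

```bash
python3 - <<'E'
from h import *
import cv2
f0=np.array([-.5,-.1,-.46])
def go(*a,v=.04):
    p,q=pose(*a,-1); manip.servo_line(p,q,vel=v); print(np.round(np.mean([manip.current_force() for _ in range(4)],0)-f0,1))
go(.608,-.006,.0033,ZE+.002); go(.608,-.006,.0033,ZE-.001)
go(.565,-.006,.0033,ZE-.001); go(.524,-.006,.0033,ZE-.001)
print(manip.current_clock())
out=[]
for n,(r0,c0) in (("scene",(180,190)),("top",(130,260))):
    im=viewer.get_image(n)[:,:,::-1]; out.append(cv2.resize(np.ascontiguousarray(im[r0:r0+80,c0:c0+80]),(400,400),interpolation=cv2.INTER_CUBIC))
cv2.imwrite("pics/home.png",np.hstack(out))
for t in (.49,.524):
  for z in (.149,.159):
   for w in (-.023,.023):
    a=YAW+t; b=np.array([PX-.15*np.cos(a)-w*np.sin(a),PY-.15*np.sin(a)+w*np.cos(a),z]); print(t,z,w,((proj("scene",b)-[190,180])*5).round(),((proj("top",b)-[260,130])*5+[400,0]).round())
E
```

```text
[-0.5 -8.2 -2.3]
[-2.2 -8.8  1.4]
[ 0.8  0.2 -1. ]
[ 0.5 -0.4  0.4]
18.7
0.49 0.149 -0.023 [[266. 305.]] [[592. 180.]]
0.49 0.149 0.023 [[236. 237.]] [[650. 258.]]
0.49 0.159 -0.023 [[264. 297.]] [[594. 174.]]
0.49 0.159 0.023 [[235. 229.]] [[652. 252.]]
0.524 0.149 -0.023 [[270. 312.]] [[585. 173.]]
0.524 0.149 0.023 [[238. 245.]] [[645. 248.]]
0.524 0.159 -0.023 [[269. 304.]] [[586. 166.]]
0.524 0.159 0.023 [[237. 236.]] [[647. 242.]]
```

View pics/home.png

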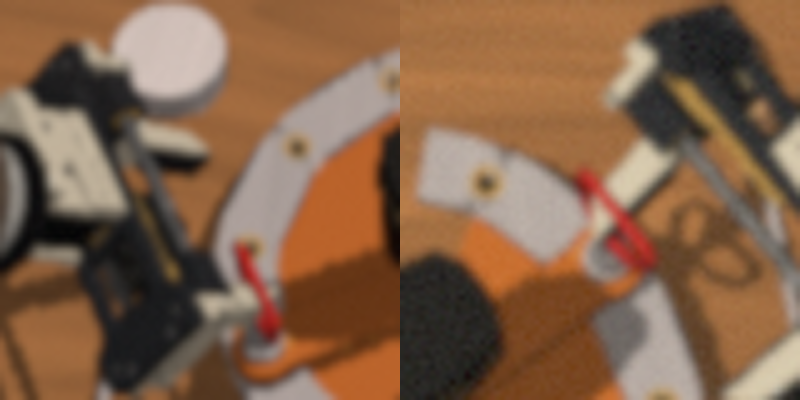

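The crossbar runs from (240,248) to (270,315) in the scene crop and from (583,173) to (648,255) in the top crop. That matches 0.524 rad with the pin home, and the force is about zero. I'll withdraw and check once more.

```bash
python3 - <<'E'
from h import *
import cv2
f0=np.array([-.5,-.1,-.46])
for dx,z in ((-.012,ZE-.001),(-.05,ZE-.001),(-.11,.20)):
    p,q=pose(.524,-.006,dx,z,-1); manip.servo_line(p,q,vel=.06); print(np.round(manip.current_force()-f0,1))
p[2]=.36; p[0]-=.1; p[1]-=.1; manip.servo_line(p,vel=.15); manip.sleep(.5)
print(manip.current_clock(),manip.current_force()-f0)
out=[]
for n,(r0,c0) in (("scene",(150,190)),("top",(130,210))):
    im=viewer.get_image(n)[:,:,::-1]; out.append(cv2.resize(np.ascontiguousarray(im[r0:r0+110,c0:c0+110]),(400,400),interpolation=cv2.INTER_CUBIC))
cv2.imwrite("pics/end.png",np.hstack(out)); s=400/110
for z in (.149,.159):
   for w in (-.023,.023):
    a=YAW+.5236; b=np.array([PX-.15*np.cos(a)-w*np.sin(a),PY-.15*np.sin(a)+w*np.cos(a),z]); print(z,w,((proj("scene",b)-[190,150])*s).round(),((proj("top",b)-[210,130])*s+[400,0]).round())
E
```

```text
[0.5 0.4 0.5]
[0.9 1.4 0.3]Traceback (most recent call last):
  File "<stdin>", line 5, in <module>
bench.PlanningError: the arm cannot follow that straight line within its joint ranges
```

```bash
python3 - <<'E'
from h import *
import cv2
f0=np.array([-.5,-.1,-.46])
p=manip.current_tool_pos(); 
for d in ((-.03,-.02,.10),(-.06,-.02,.10),(-.1,0,.1),(-.03,0,.06)):
    try: manip.servo_line(p+d,vel=.12); print(d); break
    except manip.PlanningError: pass
p=manip.current_tool_pos()
try: manip.servo_line(p+[-.1,-.06,.06],vel=.15)
except manip.PlanningError: print("x")
manip.sleep(.5)
print(manip.current_clock(),manip.current_tool_pos(),manip.current_force()-f0)
out=[]
for n,(r0,c0) in (("scene",(150,190)),("top",(130,210))):
    im=viewer.get_image(n)[:,:,::-1]; out.append(cv2.resize(np.ascontiguousarray(im[r0:r0+110,c0:c0+110]),(400,400),interpolation=cv2.INTER_CUBIC))
cv2.imwrite("pics/end.png",np.hstack(out)); s=400/110
for z in (.149,.159):
   for w in (-.023,.023):
    a=YAW+.5236; b=np.array([PX-.15*np.cos(a)-w*np.sin(a),PY-.15*np.sin(a)+w*np.cos(a),z]); print(z,w,((proj("scene",b)-[190,150])*s).round(),((proj("top",b)-[210,130])*s+[400,0]).round())
E
```

```text
(-0.03, -0.02, 0.1)
22.55 [ 0.54398032 -0.20308761  0.28092539] [ 0.60082795 -0.78999777  0.73630591]
0.149 -0.023 [[197. 336.]] [[716. 126.]]
0.149 0.023 [[173. 287.]] [[760. 180.]]
0.159 -0.023 [[196. 330.]] [[717. 121.]]
0.159 0.023 [[172. 281.]] [[761. 176.]]
```

View pics/end.png

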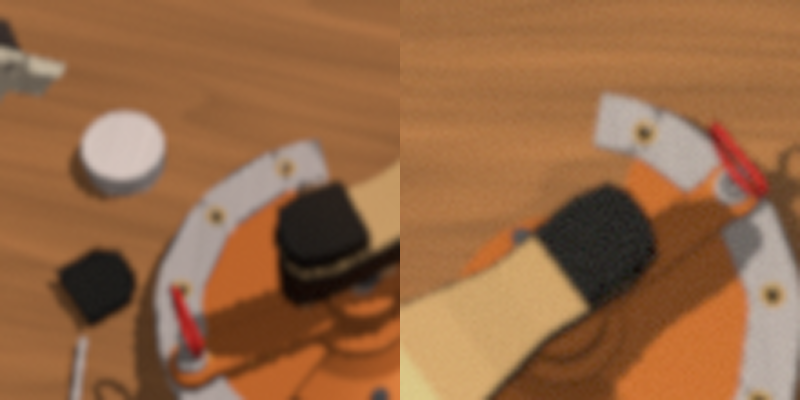

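The bar ends, at (173,287) in the scene crop and (716,126) in the top crop, match one hole on with the pin home. The heel block, awl and tack tin haven't moved.

```bash
python3 -c "
from bench import manip
print(manip.hand_in())"
```

```text
the job is handed in; nothing more can be done
None
```

I turned the shoe one hole towards the lamp (+0.524 rad) using a single fingertip hooked in the ring; the last pictures show the pin home, and I handed the job in with the gripper clear at about 23 s.

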